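# Set the closed frame clamp to its loading position

### The job

Two alike clamp jigs for spectacle frames stand on the green mat: one has its slide already caught half-way in, ready for loading, the other is still closed with its slide all the way out towards the robot. With the fingertips push the closed jig's slide by its black pad right in to its stop, then let it go so that it springs back and is caught half-way by its stop pin, and end with the hand clear. Do not grip the pad or pull up the stop pin, and leave the other jig's slide and everything else on the bench as it is.

Things in the scene. Friction and masses are not known exactly. Their poses are not given: they have to be found in the camera images.
- jig_a: The closed jig, to be set. Fixed aluminium plate 220 x 90 x 12 mm with a sprung slide along it. Origin on the bench, on the centre line, 60 mm in from the robot-side end; x = the way the slide is pushed in, z up. Bridge with the brass stop pin at x 5 to 35 mm, 81 mm high (90 as the pin lifts); clamp jaws at x 65 to 97 mm, 80 mm high. Either jig may be on the left; yaw up to 0.4 rad.
- slide_a (a joint): How far the closed jig's slide is in, m: 0 all the way out (start), 0.050 at its stop, 0.025 caught by the stop pin. The spring pushes out with 4 N at 0, 9 N at the stop; the tooth lifting the pin adds up to 3 N before 0.025. Let go from beyond 0.027 it springs back to 0.025 and stays; let go sooner, to 0.
- pad_a (a point): Centre of the closed jig's black push pad, an upright plate on the slide's robot-side end: 12 mm thick (x), 44 wide (y), 50 high (z), from 16 to 66 mm above the bench. Axes as the jig's; it moves with the slide (84 mm behind the jig's origin when out). Push its free -x face towards +x; the mat is clear for 45 mm in front of it.
- pin_a (a joint): Height by which the closed jig's stop pin is lifted, m: 0 down, about 0.009 over the tooth, 0.016 at most. Sprung downward; works by itself.
- jig_b: The jig that is already set. Fixed aluminium plate 220 x 90 x 12 mm with a sprung slide along it. Origin on the bench, on the centre line, 60 mm in from the robot-side end; x = the way the slide is pushed in, z up. Otherwise the same as the closed jig; its slide is caught half-way in, its jaws 25 mm open.
- slide_b (a joint): How far the set jig's slide is pushed in, m: it starts caught at 0.025 and is to stay there. Works like the other.
- sunglasses: a pair of folded black sunglasses standing on its rims, 26 x 142 x 44 mm, on the right; origin at the centre of its underside; loose, to be left alone
- lens_near: dark lens blank, disc 68 mm across, 7 mm thick, between the two jigs on the robot's side; origin under its centre; loose, to be left alone
- lens_side: dark lens blank like the other, to the left of the jigs; origin under its centre; loose, to be left alone
- wax_block: white block 60 x 20 x 14 mm lying between the jigs; origin under its centre; loose, to be left alone
- screwdriver: screwdriver, 170 mm long, lying on the left; origin under its middle; loose, to be left alone
- cleaner: white bottle 48 mm across, 130 mm high, on the right; origin under its centre; loose, to be left alone
- screw_cup: small steel cup 64 mm across, 40 mm high, on the right; origin under its centre; loose, to be left alone

How it is judged (in metres and radians):
On the way, in this order (a step that is already met when the one before it is completed fails the run):
1. the closed jig's slide is pushed in to its stop (45 mm or more of its 50 mm) (value of joint slide_a above 0.045 m), for 0.05 s.
2. the slide has sprung back onto the stop pin, let go (value of joint slide_a between 0.0225 and 0.0275 m and contact force between the fingers and jig_a below 0.1 N), for 0.2 s.
At the end, for the whole second after the job is handed in: The first-closed jig's slide rests at 25 mm in (within 2.5 mm), held by its dropped stop pin; the other jig's slide is still at 25 mm (within 2.5 mm); every loose thing is within 20 mm of where it was (value of joint slide_a between 0.0225 and 0.0275 m and velocity of joint slide_a between -0.005 and 0.005 m/s and value of joint pin_a below 0.002 m and value of joint slide_b between 0.0225 and 0.0275 m and distance of each of sunglasses, lens_near, lens_side, wax_block, screwdriver, cleaner, screw_cup from where it was at the start of the episode below 0.02 m); the robot touches nothing.
It fails at once if the other jig's slide is moved by more than 4 mm (value of joint slide_b above 0.029 m or value of joint slide_b below 0.021 m).
It fails at once if the stop pin is pulled up (value of joint pin_a above 0.0135 m).
It fails at once if the push pad is taken between the fingers (x of the grasp point in the frame of pad_a between -0.006 and 0.006 m and y of the grasp point in the frame of pad_a between -0.022 and 0.022 m and z of the grasp point in the frame of pad_a below 0.03 m).
It fails at once if a loose thing on the bench is lifted or shifted by more than 20 mm (distance of any of sunglasses, lens_near, lens_side, wax_block, screwdriver, cleaner, screw_cup from where it was at the start of the episode above 0.02 m).
It also fails if it takes over 32 s, if anything falls off the work surface, if the arm or the gripper's body presses on something with over 40 N, if the wrist force passes 120 N, or if a joint passes its speed limit or range.

### The arm

A 6-joint arm with a two-finger parallel gripper is mounted at the origin on the work surface. World frame = base frame: x ahead of the robot, y to its left, z up, the work surface at z = 0. Lengths are in mm, angles in degrees, forces in N, time in s.
With the tool pointing down it reaches from about 300 to 875 mm from the base axis. Payload 6.4 kg.
Tool frame: the origin (TCP) lies midway between the tips of the shut fingers; the grasp point (between the pads) lies 19 mm behind it (robot.grip_depth is the distance from the TCP to the grasp point, in mm); z points along the fingers, y is the line along which they close (so a half turn about z gives the same grasp; the last joint's range is limited). The gripper opens to 85 mm and grips with 20 to 120 N. Pads are 22 mm wide; open, the fingers measure 114 mm over their backs; the gripper's body (76 mm by 85 mm) begins 54 mm behind the grasp point. The pads swing forward as they close: fully open they stand 13 mm farther back than shut.
Start: joints at [65.529, 10.359, 92.074, -0, 77.567, -11.82], TCP at [125.918, 561.058, 192.588] pointing down, gripper open.
Joint ranges: [-171.53, 171.53], [-51.25, 118.39], [17.06, 147.69], [-65.23, 245.23], [0, 150.52], [-178.68, 178.68]. Speed limits (degrees/s): [147.25, 147.25, 172.46, 180, 180, 180].

### API

Orientations are given as a 3x3 rotation matrix whose columns are the frame's x, y, z axes.
In Python, from plant import robot gives the robot as it stands.
- The arm moves only by the tool move_arm, never from a script. Its argument "motion" is a list that holds one entry, the list of rows, each a list of 7 numbers: the shift along the tool's x, y, z as a fraction of full scale, then the turn, a rotation vector about the tool's x, y, z as a fraction of full scale, then the opening, from 0 (shut) to 1 (fully open). In form: [[[x, y, z, ax, ay, az, grip], ...]]. A call has 1 to 12 rows; each row is the pose to reach, as a shift and turn from the pose commanded when the call began, along the tool's axes at that moment, turning the shorter way round; what a row does not reach only later rows make up. Full scale, the value 1, is 0.2 m for a shift and 180 degrees for a turn. A row lasts 1/8 s, in which the tool goes at most 62.5 mm and 10.7 degrees, less where a joint would pass 70% of its speed; a pose out of reach is approached as far as the arm can. A call with a number of a shift or a turn outside -1 to 1 is refused whole. A call with a gripper value outside its range is refused whole. The fingers move at their own pace and stop on an object; "squeeze" is the grip in N (left out, the last holds). Time passes only in rows, so rows that repeat a pose let the fingers close. It gives the time, the measured TCP pose, the force, the opening and the grip force at its end, in the units of the state.
- robot.get_obs(): the state, without advancing time (a new reading comes with each control period).
- robot.grab_frame(name): name is "scene" or "top" or "wrist"; returns a dict with "frame" (400x640x3 uint8, red, green, blue), "mtx" (3x3 intrinsics, pixels), "camera_from_world" (4x4, takes a point from world to camera coordinates). Camera axes: x right, y up, looking along -z (the intrinsics and any distortion apply to the point x, -y, -z); pixel columns grow to the right and rows downward; lengths in mm; the calibration is good to about 2 mm. A picture is of the moment at which its call begins. There is no depth.
- robot.finish_job(): hands the job in; it is judged then, once.
The state is a dict: "t": time; "joint_positions": joint angles; "joint_velocities": joint speeds; "effort": joint torques, N m; "eef_pos": TCP position; "tool_rot": TCP orientation; "wrist_force": force on the tool from outside, world axes, zero at the start; "moment": the same for the moment, N m; "gripper_width": opening from 0.0 (shut) to 1.0 (fully open); "gripper_force": force on a finger pad.
Only numpy, scipy, OpenCV 4.12 (cv2) and the standard library are available. Lean on these libraries where they do the work, as an engineer would, in place of code of your own. Each camera call takes 0.05 s, during which the arm holds its last target. There are 200 camera calls.

## Working session

There is one attempt and no reset: what is moved stays moved. The work goes in short steps, Python scripts to look and compute and a tool call to move; the robot and the scene stay as the last step left them, time stands still between calls to the robot, and variables do not carry over. Pictures are saved under pics/ and viewed, at most 10 in all, crops included, and the job is handed in when it is done.

Besides the shell and the picture viewer there is one more tool, called by a JSON object that holds its "api" and its "payload", one argument or row to a line. move_arm: Moves the arm, as the interface text tells. Shift numbers are shares of 0.2 m and turn numbers shares of 180 degrees, none past 1 either way. Its arguments: {"type":"object","properties":{"motion":{"type":"array","items":{"type":"array","items":{"type":"array","items":{"type":"number"}}}},"squeeze":{"type":"number"}},"required":["motion"]}

```bash
mkdir -p pics; ls; python3 - <<'E'
from plant import robot
import cv2,numpy as np
for n in ("top","scene"):
    f=robot.grab_frame(n); cv2.imwrite(f"pics/{n}0.png",f["frame"][...,::-1]); print(n,np.round(f["mtx"],1).tolist(),np.round(f["camera_from_world"],3).tolist(),[k for k in f])
o=robot.get_obs(); print(o["t"],np.round(o["tool_rot"],3).tolist())
E
```

```text
pics
top [[462.8, 0.0, 329.7], [0.0, 462.8, 203.6], [0.0, 0.0, 1.0]] [[0.007, -1.0, -0.004, 11.52], [0.993, 0.007, 0.121, -548.709], [-0.121, -0.005, 0.993, -1071.978], [0.0, 0.0, 0.0, 1.0]] ['frame', 'mtx', 'camera_from_world']
scene [[362.2, 0.0, 324.0], [0.0, 362.2, 201.7], [0.0, 0.0, 1.0]] [[0.636, 0.771, 0.022, -347.579], [-0.498, 0.389, 0.775, 222.781], [0.589, -0.504, 0.632, -1242.096], [0.0, 0.0, 0.0, 1.0]] ['frame', 'mtx', 'camera_from_world']
0.1 [[-0.976, 0.219, -0.001], [0.219, 0.976, -0.001], [0.0, -0.002, -1.0]]
```

View pics/top0.png

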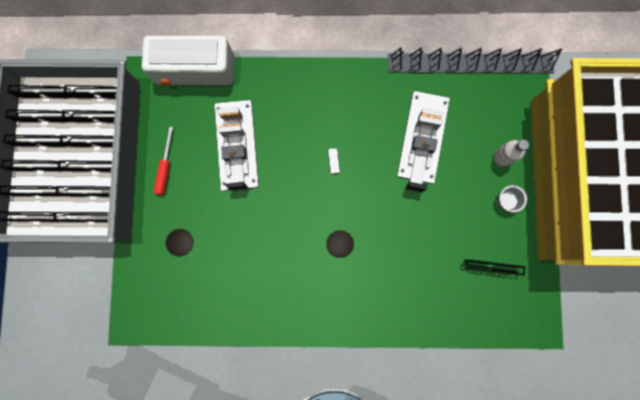

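View pics/scene0.png

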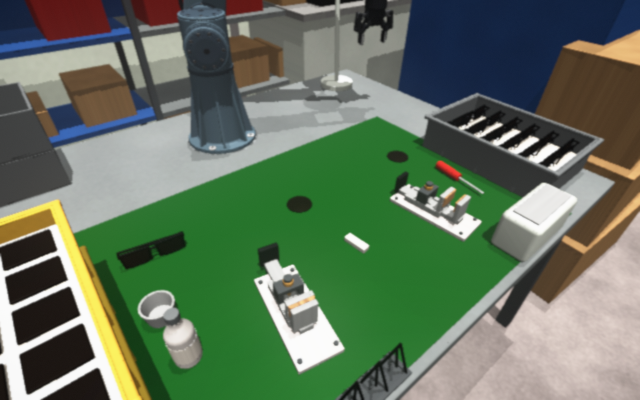

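The top view shows the jigs at (235,145) and (424,138). The right jig's pad, at (415,185), sticks out past its plate end, while the left pad, at (237,183), is over the plate. So the right jig is probably the closed one, and I'll measure to check.

```bash
cat > h.py <<'E'
from plant import robot
import cv2,numpy as np
def ray(f,uv,z):
    T=f["camera_from_world"];R=T[:3,:3];c=-R.T@T[:3,3]
    uv=np.atleast_2d(uv).astype(float)
    d=np.c_[uv,np.ones(len(uv))]@np.linalg.inv(f["mtx"]).T*[1,-1,-1]@R
    return c+d*((z-c[2])/d[:,2])[:,None]
def proj(f,p):
    T=f["camera_from_world"];q=(np.atleast_2d(p)@T[:3,:3].T+T[:3,3])*[1,-1,-1]@f["mtx"].T
    return q[:,:2]/q[:,2:]
E
python3 - <<'E'
from h import *
f=robot.grab_frame("top");im=f["frame"];hsv=cv2.cvtColor(im,cv2.COLOR_RGB2HSV)
green=cv2.inRange(hsv,(45,100,20),(80,255,255))
for n,(x0,x1) in dict(L=(205,265),R=(385,460)).items():
    m=cv2.inRange(hsv,(0,0,150),(180,60,255));m[:, :x0]=0;m[:,x1:]=0;m[:88]=0;m[205:]=0
    p=cv2.findNonZero(m)[:,0]
    w=ray(f,p,12)[:,:2].astype(np.float32)
    r=cv2.minAreaRect(w);print(n,r,np.round(cv2.boxPoints(r)).tolist())
    k=cv2.inRange(hsv,(0,0,0),(180,255,45));k[:, :x0]=0;k[:,x1:]=0;k[:165]=0;k[205:]=0
    p=cv2.findNonZero(k)[:,0];r=cv2.minAreaRect(ray(f,p,66)[:,:2].astype(np.float32));print(" dark@66",r)
big=[cv2.resize(im[85:205,a:a+80],(400,600),interpolation=cv2.INTER_CUBIC) for a in (200,385)]
cv2.imwrite("pics/crop1.png",np.hstack(big)[...,::-1])
E
```

```text
L ((698.1424560546875, 249.44110107421875), (223.04844665527344, 93.66641998291016), 6.312783718109131) [[582.0, 284.0], [592.0, 191.0], [814.0, 215.0], [804.0, 308.0]]
 dark@66 ((581.7008056640625, 230.2207489013672), (10.50268268585205, 39.40827941894531), 9.968229293823242)
R ((717.8406372070312, -214.63339233398438), (93.66204071044922, 230.24468994140625), 78.73126983642578) [[596.0, -238.0], [822.0, -283.0], [840.0, -191.0], [614.0, -146.0]]
 dark@66 ((582.8148803710938, -183.8277130126953), (40.35818099975586, 12.460759162902832), 79.9083251953125)
```

View pics/crop1.png

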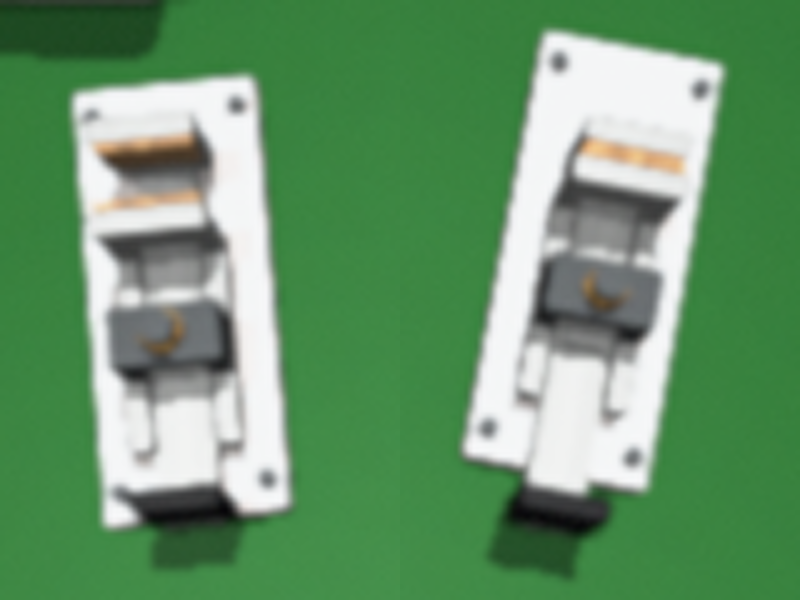

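The crop shows the right jig with its jaws together and its pad out past the plate, so it is the closed one. The left jig's jaws are open. Estimate for the right jig: yaw ≈ -11°, origin ≈ (674, -206), pad centre ≈ (591, -189). The tool's yaw already nearly matches, so I'm moving over at this height with the fingers shut.

{"api": "move_arm", "payload": {
  "motion": [
    [[-0.18,-0.2,0,0,0,0,0],[-0.37,-0.4,0,0,0,0,0],[-0.55,-0.6,0,0,0,0,0],[-0.73,-0.79,0,0,0,0,0],[-0.73,-0.79,0,0,0,0,0]]
  ]
}}

```text
t: 0.78
eef_pos: [235.2, 372.6, 192.5]
tool_rot: [[-0.975, 0.224, 0.0], [0.224, 0.975, -0.001], [-0.0, -0.001, -1.0]]
wrist_force: [1.0, 0.1, 0.0]
gripper_width: -0.001
gripper_force: 0.0
```

{"api": "move_arm", "payload": {
  "motion": [
    [[-0.18,-0.2,0,0,0,0,0],[-0.37,-0.4,0,0,0,0,0],[-0.55,-0.6,0,0,0,0,0],[-0.73,-0.79,0,0,0,0,0],[-0.73,-0.79,0,0,0,0,0]]
  ]
}}

```text
t: 1.4
eef_pos: [343.2, 187.0, 192.8]
tool_rot: [[-0.975, 0.224, 0.001], [0.224, 0.975, -0.0], [-0.001, 0.0, -1.0]]
wrist_force: [-0.0, 1.4, 0.8]
gripper_width: 0.003
gripper_force: 0.0
```

{"api": "move_arm", "payload": {
  "motion": [
    [[-0.18,-0.2,0,0,0,0,0],[-0.37,-0.4,0,0,0,0,0],[-0.55,-0.6,0,0,0,0,0],[-0.73,-0.79,0,0,0,0,0],[-0.73,-0.79,0,0,0,0,0]]
  ]
}}

```text
t: 2.02
eef_pos: [450.9, 1.8, 192.4]
tool_rot: [[-0.975, 0.221, -0.0], [0.221, 0.975, 0.0], [0.0, 0.0, -1.0]]
wrist_force: [-0.5, 0.4, -0.7]
gripper_width: -0.0
gripper_force: 0.0
```

{"api": "move_arm", "payload": {
  "motion": [
    [[-0.18,-0.2,0,0,0,0,0],[-0.3,-0.4,0,0,0,0,0],[-0.45,-0.6,0,0,0,0,0],[-0.6,-0.79,0,0,0,0,0],[-0.6,-0.79,0,0,0,0,0]]
  ]
}}

```text
t: 2.65
eef_pos: [533.1, -177.8, 191.9]
tool_rot: [[-0.976, 0.22, -0.0], [0.22, 0.976, 0.001], [0.001, 0.001, -1.0]]
wrist_force: [-0.1, 1.1, -0.4]
gripper_width: -0.002
gripper_force: 0.0
```

One close look from the wrist camera.

```bash
python3 - <<'E'
from h import *
f=robot.grab_frame("wrist");im=f["frame"].copy()
a=np.radians(-11);o=np.array([674,-205.6,0]);X=np.array([np.cos(a),np.sin(a),0]);Y=np.array([-X[1],X[0],0])
P=[o+X*x+Y*y+[0,0,66] for x,y in ((-90,-22),(-90,22),(-78,22),(-78,-22))]
P+=[o+X*x+Y*y+[0,0,12] for x,y in ((-60,-45),(-60,45))]
for p in proj(f,P): cv2.circle(im,tuple(int(round(v)) for v in p),3,(255,0,255),-1)
print(proj(f,P).round().tolist()); cv2.imwrite("pics/w1.png",im[...,::-1])
E
```

```text
[[293.0, 235.0], [340.0, 234.0], [340.0, 245.0], [294.0, 247.0], [277.0, 242.0], [358.0, 239.0]]
```

View pics/w1.png

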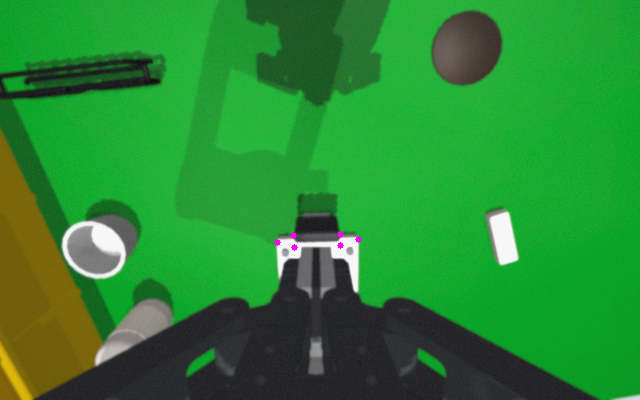

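The wrist view shows the plate corners landing on the predicted dots, (277,242) and (358,239). The pad is centred at column 316, as predicted. The TCP is laterally on the centre line, about 54 mm from the pad face. Next I move forward slightly, then go down in front of the pad.

{"api": "move_arm", "payload": {
  "motion": [
    [[-0.1,0,0.2,0,0,-0.009,0],[-0.1,0,0.4,0,0,-0.009,0],[-0.1,0,0.6,0,0,-0.009,0],[-0.1,0,0.78,0,0,-0.009,0],[-0.1,0,0.78,0,0,-0.009,0],[-0.1,0,0.78,0,0,-0.009,0]]
  ]
}}

```text
t: 3.45
eef_pos: [552.4, -181.0, 38.1]
tool_rot: [[-0.982, 0.19, 0.001], [0.19, 0.982, -0.0], [-0.001, -0.0, -1.0]]
wrist_force: [0.6, -0.0, 1.1]
gripper_width: -0.002
gripper_force: 0.0
```

```bash
python3 - <<'E'
from h import *
f=robot.grab_frame("scene")
c=f["frame"][200:320,200:360]; cv2.imwrite("pics/s1.png",cv2.resize(c,(800,600),interpolation=cv2.INTER_CUBIC)[...,::-1])
E
```

```text
(no output)
```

View pics/s1.png

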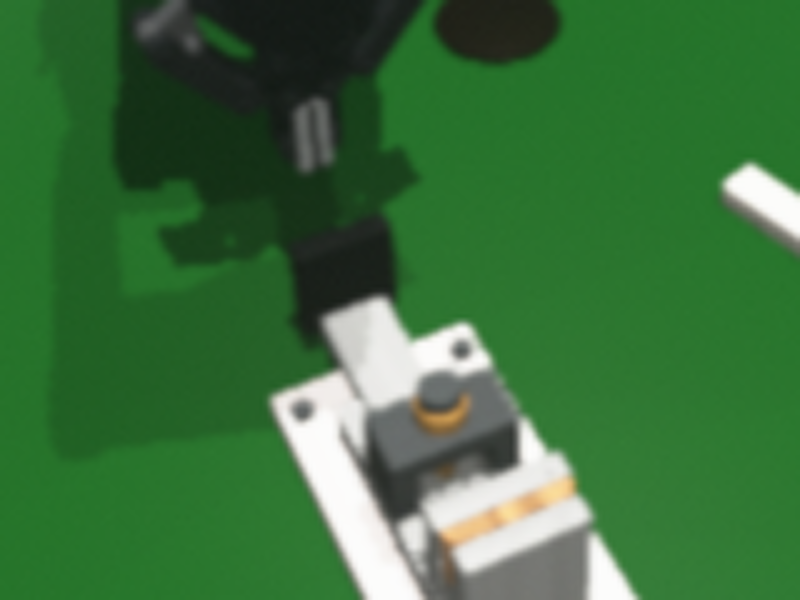

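The scene crop shows the fingertips at (315,165), in front of the pad at (345,265) and centred on it. The push begins in gentle rows.

{"api": "move_arm", "payload": {
  "motion": [
    [[-0.04,0,0,0,0,0,0],[-0.08,0,0,0,0,0,0],[-0.12,0,0,0,0,0,0],[-0.16,0,0,0,0,0,0],[-0.2,0,0,0,0,0,0],[-0.2,0,0,0,0,0,0],[-0.2,0,0,0,0,0,0]]
  ]
}}

```text
t: 4.38
eef_pos: [590.4, -189.7, 36.3]
tool_rot: [[-0.982, 0.191, -0.001], [0.191, 0.982, 0.0], [0.001, 0.0, -1.0]]
wrist_force: [-0.9, -0.0, -0.5]
gripper_width: -0.002
gripper_force: 0.0
```

{"api": "move_arm", "payload": {
  "motion": [
    [[-0.03,0,0,0,0,0,0],[-0.06,0,0,0,0,0,0],[-0.09,0,0,0,0,0,0],[-0.12,0,0,0,0,0,0],[-0.14,0,0,0,0,0,0],[-0.14,0,0,0,0,0,0],[-0.14,0,0,0,0,0,0]]
  ]
}}

```text
t: 5.25
eef_pos: [618.0, -195.1, 36.4]
tool_rot: [[-0.982, 0.191, -0.0], [0.191, 0.982, 0.0], [0.0, 0.0, -1.0]]
wrist_force: [0.2, 0.7, -0.4]
gripper_width: -0.002
gripper_force: 0.0
```

There is no force where contact was expected, so I'm looking before going on.

```bash
python3 - <<'E'
from h import *
o=robot.get_obs();print(o["t"],o["wrist_force"],o["moment"],o["effort"])
f=robot.grab_frame("scene")
c=f["frame"][200:320,200:360]; cv2.imwrite("pics/s2.png",cv2.resize(c,(800,600),interpolation=cv2.INTER_CUBIC)[...,::-1])
E
```

```text
5.25 [ 0.20833024  0.7108121  -0.42286807] [ 0.01502766  0.04167302 -0.02425838] [ 6.20225124e-03 -5.59691083e+01 -3.10147190e+01  1.04419742e-03
 -9.05282126e-03  6.11285595e-04]
```

View pics/s2.png

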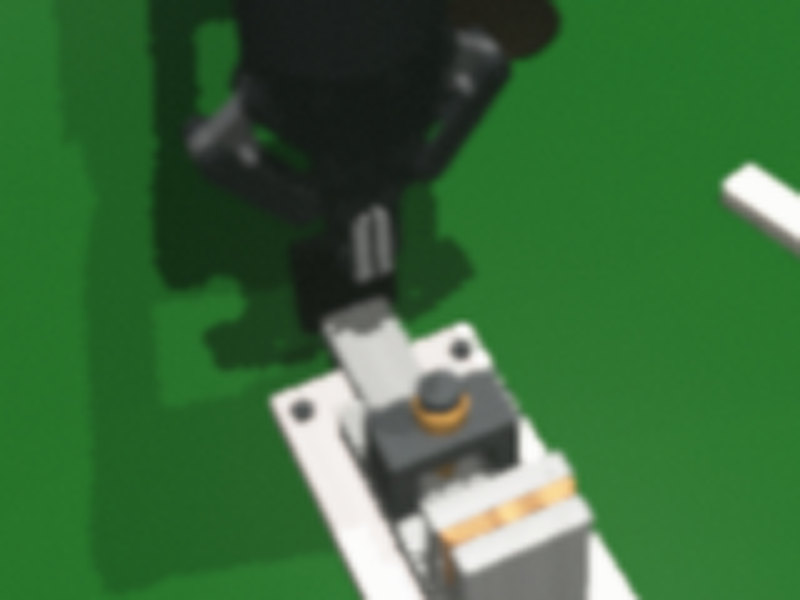

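```bash
python3 - <<'E'
from h import *
f=robot.grab_frame("scene");o=robot.get_obs()
z=lambda p:((proj(f,p)-[200,200])*5).round().tolist()
t=np.array(o["eef_pos"]);print(t.round(1))
for dz in (-36,0,19,40,73): print(dz,z(t+[0,0,dz]))
a=np.radians(-11);O=np.array([674,-205.6,0]);X=np.array([np.cos(a),np.sin(a),0]);Y=np.array([-X[1],X[0],0])
for s in (0,50): print("pad top back/bottom",s,[z(O+X*(-78+s)+Y*y+[0,0,h]) for y,h in((-22,66),(22,66),(-22,16),(22,16))])
print("plate corners",[z(O+X*-60+Y*y+[0,0,12]) for y in(-45,45)])
# two-view check of pad: scene pixel edges
for q in ((300,245),(385,220)): 
  uv=np.array(q)/5+200; print(q,ray(f,uv,66).round())
E
```

```text
[ 618.  -195.1   36.5]
-36 [[376.0, 382.0]]
0 [[371.0, 326.0]]
19 [[368.0, 296.0]]
40 [[364.0, 261.0]]
73 [[358.0, 203.0]]
pad top back/bottom 0 [[[297.0, 263.0]], [[396.0, 227.0]], [[308.0, 343.0]], [[403.0, 307.0]]]
pad top back/bottom 50 [[[343.0, 346.0]], [[445.0, 307.0]], [[352.0, 427.0]], [[450.0, 387.0]]]
plate corners [[[272.0, 398.0]], [[468.0, 322.0]]]
(300, 245) [[ 586. -206.   66.]]
(385, 220) [[ 595. -171.   66.]]
```

```bash
python3 - <<'E'
from h import *
f=robot.grab_frame("scene")
print("start TCP / open tips proj",proj(f,[[125.9,561,192.6],[125.9+.219*50,561+.976*50,205.6],[125.9-.219*50,561-.976*50,205.6]]).round())
c=f["frame"][225:285,235:315].astype(float); c=255*(np.clip(c/255,0,1)**0.4)
cv2.imwrite("pics/s3.png",cv2.resize(c.astype(np.uint8),(800,600),interpolation=cv2.INTER_CUBIC)[...,::-1])
E
```

```text
start TCP / open tips proj [[370.  58.]
 [382.  53.]
 [359.  56.]]
```

View pics/s3.png

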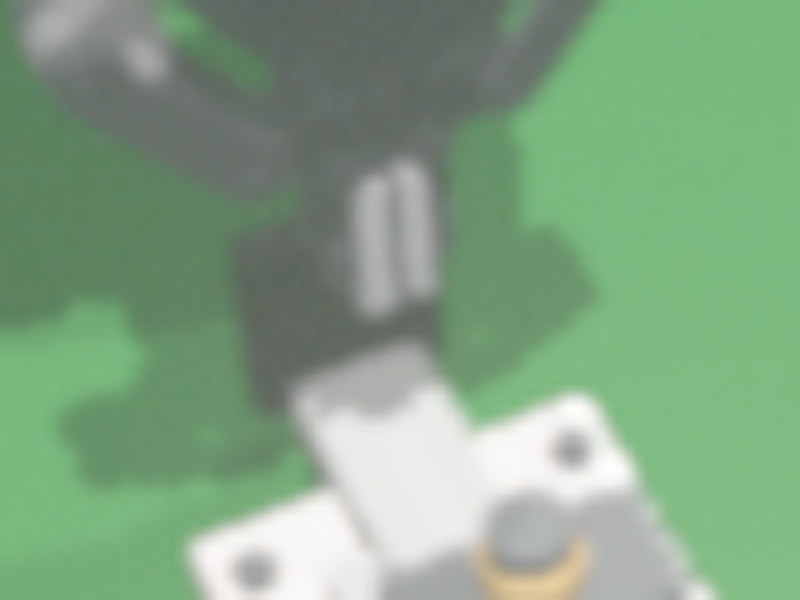

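The gamma crop shows the fingertips ending at scene pixel (274,256). They overlap the pad's top, and their shadow lies on the slide. So the tips are higher than the reported TCP, they passed over the pad, and the slide hasn't moved. I'll check this against the wrist view.

```bash
python3 - <<'E'
from h import *
f=robot.grab_frame("wrist");s=robot.grab_frame("scene");o=robot.get_obs();t=np.array(o["eef_pos"])
for dz in (0,13,30,40): print(dz,proj(f,t+[0,0,dz]).round(),proj(s,t+[0,0,dz]).round())
T=f["camera_from_world"];print("cam",(-T[:3,:3].T@T[:3,3]).round(),"look",(-T[2,:3]).round(2))
a=np.radians(-11);O=np.array([674,-205.6,0]);X=np.array([np.cos(a),np.sin(a),0])
print("pad top",proj(f,[O-90*X+[0,0,66],O-78*X+[0,0,66]]).round())
for z in (36,55,66,75): print(z,ray(s,(274.5,256),z).round())
c=255*(f["frame"][180:330,215:415]/255.)**.5
cv2.imwrite("pics/w2.png",cv2.resize(c.astype(np.uint8),(800,600),interpolation=cv2.INTER_CUBIC)[...,::-1])
E
```

```text
0 [[316. 232.]] [[274. 265.]]
13 [[316. 242.]] [[274. 261.]]
30 [[316. 256.]] [[273. 256.]]
40 [[316. 266.]] [[273. 252.]]
cam [ 546. -181.  217.] look [ 0.28 -0.05 -0.96]
pad top [[317. 187.]
 [317. 213.]]
36 [[ 596. -180.   36.]]
55 [[ 612. -188.   55.]]
66 [[ 620. -193.   66.]]
75 [[ 628. -198.   75.]]
```

View pics/w2.png

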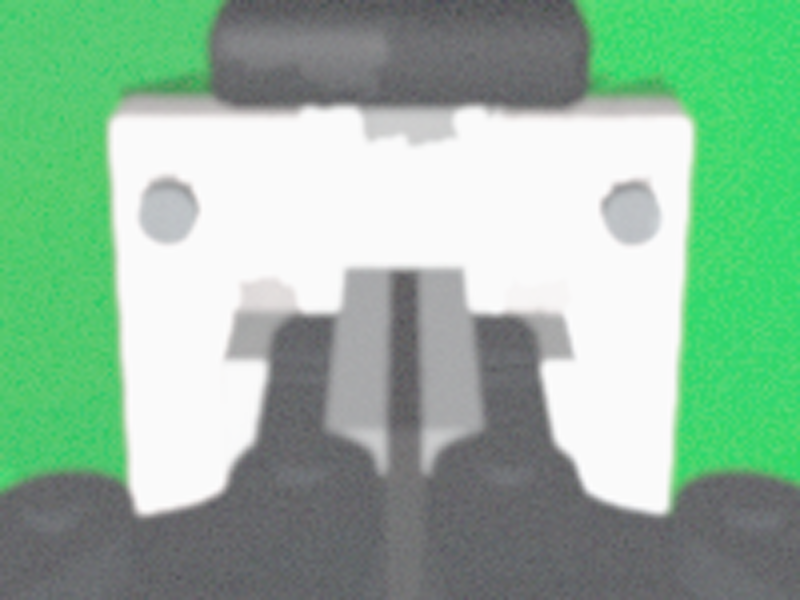

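In the wrist view the fingertips end at (316,247), and the pad's top edge is behind them at row 206. Both views put the tips about 25 mm above the reported TCP. So I go up, back, and down again to a lower height (reported z ≈ 16) in front of the pad.

{"api": "move_arm", "payload": {
  "motion": [
    [[0,0,-0.1,0,0,0,0],[0,0,-0.2,0,0,0,0],[0,0,-0.2,0,0,0,0],[0.15,0,-0.2,0,0,0,0],[0.35,0,-0.2,0,0,0,0],[0.35,0,-0.2,0,0,0,0],[0.35,0,0,0,0,0,0],[0.35,0,0.05,0,0,0,0],[0.35,0,0.1,0,0,0,0],[0.35,0,0.1,0,0,0,0]]
  ]
}}

```text
t: 6.75
eef_pos: [549.7, -181.8, 16.4]
tool_rot: [[-0.982, 0.191, -0.0], [0.191, 0.982, 0.0], [0.0, 0.0, -1.0]]
wrist_force: [-0.3, -1.2, 1.1]
gripper_width: 0.002
gripper_force: 0.0
```

{"api": "move_arm", "payload": {
  "motion": [
    [[-0.04,0,0,0,0,0,0],[-0.08,0,0,0,0,0,0],[-0.12,0,0,0,0,0,0],[-0.16,0,0,0,0,0,0],[-0.18,0,0,0,0,0,0],[-0.18,0,0,0,0,0,0]]
  ]
}}

```text
t: 7.5
eef_pos: [584.2, -188.6, 16.7]
tool_rot: [[-0.982, 0.191, -0.003], [0.191, 0.982, 0.001], [0.003, 0.0, -1.0]]
wrist_force: [-5.9, -0.1, 4.6]
gripper_width: 0.001
gripper_force: 2.6
```

Now there is contact (5.9 N). Continuing towards the stop.

{"api": "move_arm", "payload": {
  "motion": [
    [[-0.04,0,0,0,0,0,0],[-0.08,0,0,0,0,0,0],[-0.12,0,0,0,0,0,0],[-0.15,0,0,0,0,0,0],[-0.15,0,0,0,0,0,0]]
  ]
}}

```text
t: 8.12
eef_pos: [612.9, -194.1, 16.2]
tool_rot: [[-0.982, 0.191, -0.004], [0.191, 0.982, 0.001], [0.004, 0.0, -1.0]]
wrist_force: [-7.1, 0.3, 4.5]
gripper_width: 0.001
gripper_force: 3.9
```

{"api": "move_arm", "payload": {
  "motion": [
    [[-0.01,0,0,0,0,0,0],[-0.02,0,0,0,0,0,0],[-0.03,0,0,0,0,0,0],[-0.03,0,0,0,0,0,0]]
  ]
}}

```text
t: 8.62
eef_pos: [618.4, -195.2, 16.3]
tool_rot: [[-0.982, 0.191, -0.005], [0.191, 0.982, 0.001], [0.005, 0.0, -1.0]]
wrist_force: [-9.8, 0.3, 5.1]
gripper_width: 0.003
gripper_force: 4.2
```

{"api": "move_arm", "payload": {
  "motion": [
    [[-0.01,0,0,0,0,0,0],[-0.02,0,0,0,0,0,0],[-0.02,0,0,0,0,0,0]]
  ]
}}

```text
t: 9.0
eef_pos: [621.9, -195.9, 16.2]
tool_rot: [[-0.982, 0.191, -0.006], [0.191, 0.982, 0.001], [0.006, 0.0, -1.0]]
wrist_force: [-8.8, 1.4, 5.6]
gripper_width: 0.002
gripper_force: 4.8
```

{"api": "move_arm", "payload": {
  "motion": [
    [[-0.01,0,0,0,0,0,0],[-0.015,0,0,0,0,0,0],[-0.015,0,0,0,0,0,0]]
  ]
}}

```text
t: 9.38
eef_pos: [621.8, -195.9, 16.2]
tool_rot: [[-0.982, 0.191, -0.012], [0.191, 0.982, 0.003], [0.012, 0.001, -1.0]]
wrist_force: [-21.0, 2.5, 14.8]
gripper_width: -0.005
gripper_force: 10.7
```

The force jumped to 21 N with no further travel, so the slide is at its stop. Now I retreat straight back, then up.

{"api": "move_arm", "payload": {
  "motion": [
    [[0.05,0,0,0,0,0,0],[0.1,0,0,0,0,0,0],[0.2,0,0,0,0,0,0],[0.3,0,0,0,0,0,0],[0.4,0,0,0,0,0,0],[0.4,0,0,0,0,0,0],[0.4,0,-0.2,0,0,0,0],[0.4,0,-0.5,0,0,0,0],[0.4,0,-0.7,0,0,0,0],[0.4,0,-0.7,0,0,0,0],[0.4,0,-0.7,0,0,0,0]]
  ]
}}

```text
t: 10.75
eef_pos: [548.9, -181.6, 156.2]
tool_rot: [[-0.982, 0.191, -0.0], [0.191, 0.982, 0.0], [0.0, 0.0, -1.0]]
wrist_force: [-0.2, 0.9, -0.2]
gripper_width: 0.001
gripper_force: 0.0
```

```bash
python3 - <<'E'
from h import *
f=robot.grab_frame("scene")
c=f["frame"][160:340,200:440]; cv2.imwrite("pics/s4.png",cv2.resize(c,(800,600),interpolation=cv2.INTER_CUBIC)[...,::-1])
E
```

```text
(no output)
```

View pics/s4.png

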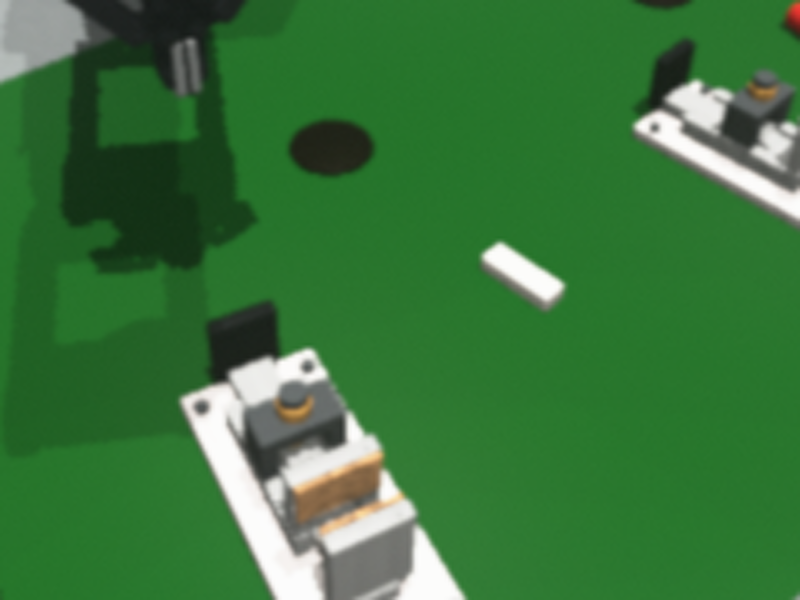

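The picture shows the right jig's pad at (243,340), now at the plate's edge. Its jaws are open at (340,490), the pin is seated at (294,395), and the hand is clear at (187,70). The other jig is unchanged. I'm handing in.

```bash
python3 -c "
from plant import robot
print(robot.finish_job())"
```

```text
the job is handed in; nothing more can be done
None
```

I pushed the closed (right-hand) jig's slide to its stop and let it go. The last picture shows it caught half-way with the pin down and the hand clear, and the job is handed in, though no verdict came back. My first approach passed over the top of the pad, because the fingertips sit about 25 mm higher than the reported tool position; it measured no contact and did not move the slide.

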